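# Tighten the trivet glue press with its bar

### The arm

A 7-joint arm with a two-finger parallel gripper is mounted at the origin on the work surface. World frame = base frame: x ahead of the robot, y to its left, z up, the work surface at z = 0. Lengths are in mm, angles in rad, forces in N, time in s.
With the tool pointing down it reaches from about 400 to 875 mm from the base axis. Payload 4.4 kg.
Tool frame: the origin (TCP) lies between the finger pads; the fingertips stand 19 mm ahead of it and the grasp point (between the pads) is the TCP; z points along the fingers, y is the direction in which the jaws open and shut (so a half turn about z gives the same grasp; the last joint's range is limited). The gripper opens to 85 mm and grips with 20 to 120 N. Pads are 22 mm wide; open, the fingers measure 114 mm over their backs; the gripper's body (76 mm by 85 mm) begins 54 mm behind the grasp point. The pads swing forward as they close: fully open they stand 13 mm farther back than shut.
Start: joints at [1.063, 0.628, 0.038, 1.517, -0.027, 0.996, -0.02], TCP at [277.946, -587.591, 250.313] pointing down, gripper open.
Joint ranges: [-3.06, 3.06], [-0.37, 2.12], [-1.25, 1.32], [0.18, 2.47], [-1.1, 4.24], [0.23, 1.98], [-2.94, 2.94]. Speed limits (rad/s): [2.57, 2.57, 3.14, 3.14, 3.14, 3.14, 3.14].

### API

Orientations are given as [roll, pitch, yaw] about the fixed x, y, z axes, in that order (R = Rz(yaw) Ry(pitch) Rx(roll)).
In Python, from cell import bot gives the robot as it stands.
- The arm moves only by the tool step_arm, never from a script. Its argument "deltas" is a list of rows, each a list of 7 numbers: the gripper's target within -1 to 1 (fully open at 1, half-way at 0, shut at -1), then the shift along the world's x, y, z in mm, then the turn, a rotation vector about the world's x, y, z in degrees. In form: [[fingers, tx, ty, tz, wx, wy, wz], ...]. A call has 1 to 8 rows; each row is the pose to reach, as a shift and turn from the pose commanded when the call began; what a row does not reach only later rows make up. A row lasts 1/10 s, in which the tool goes at most 50 mm and 8.59 degrees, less where a joint would pass 70% of its speed; a pose out of reach is approached as far as the arm can. A call with a gripper value outside its range is refused whole. The fingers move at their own pace and stop on an object; "grip_force" is the grip in N (left out, the last holds). Time passes only in rows, so rows that repeat a pose let the fingers close. It gives the time, the measured TCP pose, the force and the opening at its end, in the units of the state.
- bot.get_obs(): the state, without advancing time (a new reading comes with each control period).
- bot.read_camera(name): name is "side" or "top"; returns a dict with "pixels" (420x560x3 uint8, red, green, blue), "fx", "fy", "cx", "cy" (pixels), "k1" (the pictures are not rectified: a ray, as slopes to the right and down, at radius r is drawn at 1 + k1 r^2 times it, then the intrinsics apply), "extrinsics" (4x4, takes a point from camera to world coordinates). Camera axes: x right, y down, z forward; pixel columns grow to the right and rows downward; lengths in mm; the calibration is good to about 2 mm. A picture is of the moment at which its call begins. There is no depth.
- bot.finish_job(): hands the job in, once; it reports no verdict.
The state is a dict: "t": time; "joint_pos": joint angles; "joint_vel": joint speeds; "joint_torque": joint torques, N m; "position": TCP position; "tcp_rot": TCP orientation; "contact_force": force on the tool from outside, world axes, zero at the start; "torque": the same for the moment, N m; "width": finger opening in mm.
Only numpy, scipy, OpenCV 4.12 (cv2) and the standard library are available. Lean on these libraries where they do the work, as an engineer would, in place of code of your own. Each camera call takes 0.05 s, during which the arm holds its last target. There are 200 camera calls.

### The job

A wooden trivet is being glued in the small press. Take the loose steel bar off its wooden rest and push it fully into the collar's holes to screw the collar down, clockwise seen from above, moving the bar on to a fresh hole when the columns leave no more room to swing, until the collar grips the plate below it snugly; feel for the point where the turning gets stiff and do not force it beyond, or the trivet is crushed. Then lay the bar back in the notches of its rest, leaving everything else alone.

Things in the scene. Friction and masses are not known exactly. Their poses are not given: they have to be found in the camera images.
- bar_mid (a point): Loose round steel bar, 9 mm diameter, 200 mm long, both ends rounded and alike, about 0.1 kg. This point is its centre; its own x axis runs along the bar. It starts lying level in the rest, its axis 45 mm above the counter.
- bar_end_a (a point): The bar's end on its own +x side, 100 mm from the centre. Either end fits the holes.
- bar_end_b (a point): The bar's other end, 100 mm from the centre on its own -x side.
- rest_seat (a point): Fixed beech rest: foot 150 x 44 x 10 mm, two 10 mm thick prongs 60 mm either side of its middle with V notches open to the top (25 mm wide at the mouth, prong tips 52 mm above the counter, 110 mm between the prongs). This point is where the bar's centre lies when in both notches, 45 mm above the counter; x along the bar, z up.
- collar_mid (a point): Centre of the press's round steel collar (76 mm across, 27 mm high), on its vertical axis at the height of its holes. It has 8 blind radial holes in its side at 45-degree steps, 11 x 11 mm, 20 mm deep, their bottoms 18 mm from the axis; this point's own x axis runs out through one hole. A black dot on the top face marks each hole.
- collar: The same collar (origin at the same point): clockwise from above screws it down 2 mm per radian. Running free takes 0.3 N m; it stays where left. It starts about 4 mm (2 to 2.2 rad) above the plate. Once it bears on the plate the torque climbs by 3 N m per radian on top: snug at 0.6 to 0.8 N m while turning (at a halt friction hides up to 0.3 of it), crushed above 1.2 N m.
- press_top (a point): Centre of the top of the press's round aluminium plate, 180 mm across, 50 mm above the counter. The collar's underside (13.5 mm below its centre) comes down on this face. Its x axis is the press's own x axis, z up.
- press: The press, fixed; origin under its centre; base 184 mm across. Three columns 14 mm thick stand 75 mm from its axis at 0, 115 and 245 degrees (counter-clockwise from its own x axis, which points away from the robot, within 20 degrees), up to 83 mm above the counter: a bar in a hole on the robot's side can swing between about 125 and 235 degrees. The threaded post, 20 mm thick, ends 100 mm up.
- owl: Bystander: ceramic owl pen pot holding two pens, 82 mm across, 130 mm high without the pens, origin under its centre.
- sharpener: Bystander: yellow plastic sharpener cube, 26 mm, origin under its centre.
- spoonrest: Bystander, fixed: steel spoon rest, bowl 104 mm across with pens lying on it, 25 mm high, origin under the bowl's centre.
Things that resemble listed ones, but are neither listed nor needed, are in the scene too. Of the things that look like the part that bears bar_mid, the larger one is meant.

How it is judged (in metres and radians):
On the way, in this order (a step that is already met when the one before it is completed fails the run):
1. an end of the bar is deep in a hole of the collar (((horizontal distance between bar_end_a and collar_mid below 0.028 m and z of bar_end_a in the frame of collar_mid between -0.005 and 0.005 m) or (horizontal distance between bar_end_b and collar_mid below 0.028 m and z of bar_end_b in the frame of collar_mid between -0.005 and 0.005 m))), for 0.1 s.
2. the bar is drawn out of that hole (horizontal distance between each of bar_end_a, bar_end_b and collar_mid above 0.04 m), for 0.05 s.
3. an end of the bar is deep in a hole again (((horizontal distance between bar_end_a and collar_mid below 0.028 m and z of bar_end_a in the frame of collar_mid between -0.005 and 0.005 m) or (horizontal distance between bar_end_b and collar_mid below 0.028 m and z of bar_end_b in the frame of collar_mid between -0.005 and 0.005 m))), for 0.1 s.
4. the collar bears on the plate and grips it (z of collar_mid in the frame of press_top below 0.01344 m), for 0.1 s.
At the end, for the whole second after the job is handed in: The collar grips the plate (pressed at least 0.06 mm past first touch, about 0.03 rad) and stays so; the bar lies at rest in both notches of its rest, its centre within 30 mm along the rest and 5 mm across it, within 4 mm of the seat height; nothing is held (z of collar_mid in the frame of press_top below 0.01344 m and x of bar_mid in the frame of rest_seat between -0.03 and 0.03 m and y of bar_mid in the frame of rest_seat between -0.005 and 0.005 m and z of bar_mid in the frame of rest_seat between -0.004 and 0.004 m and angle between the x axis of bar_mid and the x axis of rest_seat, either way round below 0.08 rad and linear speed of bar below 0.02 m/s).
It fails at once if the collar is forced more than 0.6 mm (0.3 rad, about 1.2 N m) past first touch: the trivet is crushed (z of collar_mid in the frame of press_top below 0.0129 m).
It fails at once if the collar is turned by the gripper itself instead of the bar (contact force between any of the fingers, the arm and collar above 2 N).
It fails at once if the owl pot or the sharpener is disturbed (distance of any of owl, sharpener from where it was at the start of the episode above 0.02 m).
It also fails if it takes over 72 s, if anything falls off the work surface, if the arm or the gripper's body presses on something with over 40 N, if the wrist force passes 120 N, or if a joint passes its speed limit or range.

## Working session

There is one attempt and no reset: what is moved stays moved. The work goes in short steps, Python scripts to look and compute and a tool call to move; the robot and the scene stay as the last step left them, time stands still between calls to the robot, and variables do not carry over. Pictures are saved under pics/ and viewed, about 8 in all and at most 12, crops included, and the job is handed in when it is done.

Besides the shell and the picture viewer there is one more tool, called as name(argument=value, ...), one argument or row to a line, values as JSON. step_arm: Moves the arm, as the interface text tells. Its arguments: {"type":"object","properties":{"deltas":{"type":"array"},"grip_force":{"type":"number"}},"required":["deltas"]}

```bash
mkdir -p pics
cat > h.py <<'E'
import numpy as np, cv2
from cell import bot
def snap(name,fn=None):
    d=bot.read_camera(name)
    if fn: cv2.imwrite('pics/'+fn,d['pixels'][:,:,::-1])
    return d
def ray(d,u,v):
    x=np.array([(u-d['cx'])/d['fx'],(v-d['cy'])/d['fy']]);s=x.copy()
    for _ in range(30): s=x/(1+d['k1']*(s@s))
    E=np.array(d['extrinsics']);r=E[:3,:3]@np.r_[s,1]
    return E[:3,3],r/np.linalg.norm(r)
def onz(d,u,v,z):
    o,r=ray(d,u,v);return o+r*(z-o[2])/r[2]
def proj(d,p):
    E=np.array(d['extrinsics']);q=E[:3,:3].T@(np.array(p,float)-E[:3,3]);s=q[:2]/q[2]
    s=s*(1+d['k1']*(s@s));return s[0]*d['fx']+d['cx'],s[1]*d['fy']+d['cy']
E
python3 - <<'E'
from h import *
import pickle
for n in('top','side'):
    d=snap(n,n+'1.png');pickle.dump(d,open(n+'1.pkl','wb'))
    print(n,d['fx'],d['fy'],d['cx'],d['cy'],d['k1'],np.round(d['extrinsics'],3).tolist())
o=bot.get_obs();print(o)
E
```

```text
top 503.3129545686508 503.3129545686508 273.0350207676902 208.7606637587774 0.03480962674298477 [[-0.01, -0.984, 0.177, 349.553], [-1.0, 0.012, 0.007, 30.982], [-0.009, -0.177, -0.984, 1254.521], [0.0, 0.0, 0.0, 1.0]]
side 386.5137956567648 386.5137956567648 282.90441736658187 209.45390175533495 -0.05402920885141589 [[-0.986, -0.091, 0.137, 424.975], [-0.165, 0.544, -0.823, 901.387], [0.001, -0.834, -0.552, 670.522], [0.0, 0.0, 0.0, 1.0]]
{'t': 0.1, 'joint_pos': array([ 1.06321231,  0.62923278,  0.03842177,  1.51824301, -0.0270639 ,
        0.99626606, -0.0200186 ]), 'joint_vel': array([ 0.00179966, -0.00179085,  0.00018398, -0.00315492,  0.00161759,
       -0.00020651, -0.00073972]), 'joint_torque': array([ 3.11175427e-03, -5.64540446e+01,  1.23060599e+00, -1.93975908e+01,
        1.13527876e-02,  5.37144791e-03,  3.59826447e-05]), 'position': array([ 277.75152483, -587.1129792 ,  249.50206305]), 'tcp_rot': array([-3.13995940e+00, -5.26803799e-05,  4.41749756e-01]), 'contact_force': array([-0.26270252,  0.06518252, -0.77522161]), 'torque': array([-0.00142887, -0.00948172,  0.00138528]), 'width': 85.43056626097712}
```

View pics/top1.png

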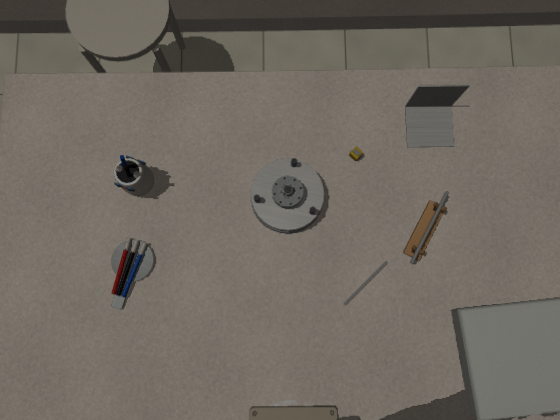

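View pics/side1.png

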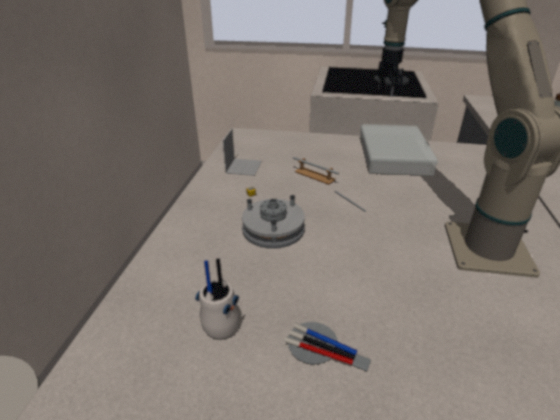

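The top view shows the press centred near (288,192) and the rest with its bar running from about (412,262) to (446,194). A thinner decoy rod lies at (345,303)–(387,263). The sharpener is at (356,153), the owl at (130,172) and the spoon rest at (132,262). The side view agrees. I'll measure these now.

Run:
```python
from h import *
import pickle
d=pickle.load(open('top1.pkl','rb'));s=pickle.load(open('side1.pkl','rb'))
im=d['pixels'][:,:,::-1];si=s['pixels'][:,:,::-1]
a=cv2.resize(im[145:240,240:335],(400,400),interpolation=cv2.INTER_CUBIC)
b=cv2.resize(im[185:270,390:475],(400,400),interpolation=cv2.INTER_CUBIC)
c=cv2.resize(si[190:250,235:315],(400,300),interpolation=cv2.INTER_CUBIC)
e=cv2.resize(si[145:205,280:360],(400,300),interpolation=cv2.INTER_CUBIC)
cv2.imwrite('pics/crop1.png',np.clip(np.vstack([np.hstack([a,b]),np.hstack([c,e])])[:600]*1.6,0,255).astype(np.uint8)) if 0 else cv2.imwrite('pics/crop1.png',cv2.resize(np.clip(np.vstack([np.hstack([a,b]),np.hstack([c,e])])*1.6,0,255).astype(np.uint8),(685,600)))
for n,u,v,z in[('barlo',412,262,45),('barhi',446,194,45),('press',288,192,50),('c1',294,160,83),('c2',257,197,83),('c3',313,210,83),('collar',288.5,191,80),('sharp',356,153,26),('owl',130,172,130)]:
    print(n,onz(d,u,v,z).round(1))
```

```text
barlo [ 434.8 -290.4   45. ]
barhi [ 599.2 -382.5   45. ]
press [607.9   2.4  50. ]
c1 [679.3 -12.5  83. ]
c2 [589.6  77.   83. ]
c3 [556.7 -55.2  83. ]
collar [603.9   1.9  80. ]
sharp [ 711.5 -171.2   26. ]
owl [642.1 366.9 130. ]
```

View pics/crop1.png

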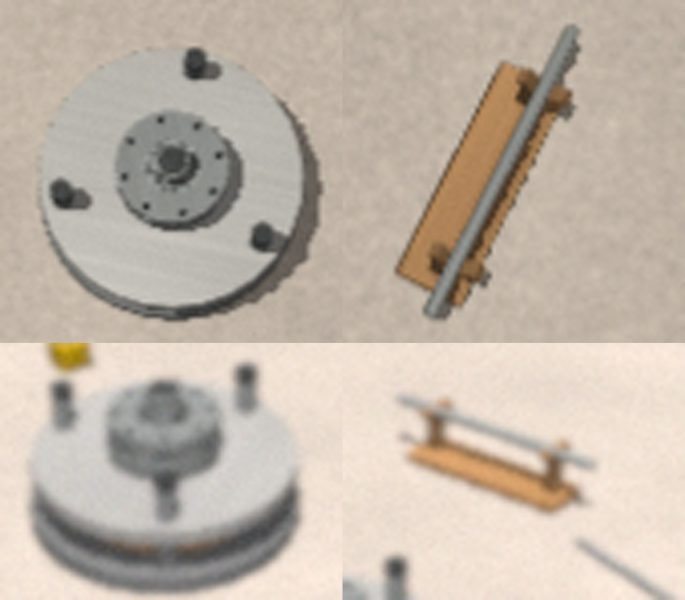

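The crop shows the 8 collar dots, the three column tops, and the bar lying in both notches. Next I refine these with sub-pixel fits.

```bash
cat > meas.py <<'E'
from h import *
import pickle
from scipy.optimize import least_squares
d=pickle.load(open('top1.pkl','rb'));s=pickle.load(open('side1.pkl','rb'))
g=cv2.cvtColor(d['pixels'],cv2.COLOR_RGB2GRAY).astype(float)
f=342.5/95
dots=[(160,120),(198,127),(219,156),(212,191),(182,212),(146,206),(124,177),(131,141)]
P=[]
for x,y in dots:
    u,v=x/f+240-.5,y/f+145-.5
    i,j=int(round(u)),int(round(v));w=g[j-2:j+3,i-2:i+3];w=np.clip(np.percentile(w,70)-w,0,None)
    jj,ii=np.mgrid[j-2:j+3,i-2:i+3];u2,v2=(w*ii).sum()/w.sum(),(w*jj).sum()/w.sum()
    P.append(onz(d,u2,v2,81)[:2])
P=np.array(P)
r=least_squares(lambda q:np.hypot(P[:,0]-q[0],P[:,1]-q[1])-q[2],[604,2,30]).x
a=np.degrees(np.arctan2(P[:,1]-r[1],P[:,0]-r[0]))
ph=np.degrees(np.angle(np.mean(np.exp(1j*8*np.radians(a)))))/8
print('dots c,r',r.round(1),'ang',a.round(1),'phase mod45',round(ph,2))
# columns
C=[]
for x,y in[(195,57),(64,188),(262,232)]:
    C.append(onz(d,x/f+239.5,y/f+144.5,83)[:2])
C=np.array(C);th=np.radians([0,115,245])
m=lambda q:np.c_[q[0]+75*np.cos(th+q[2]),q[1]+75*np.sin(th+q[2])]
q=least_squares(lambda q:(m(q)-C).ravel(),[604,2,-.2]);print('cols',C.round(1).tolist(),'fit',q.x[:2].round(1),np.degrees(q.x[2]).round(1),q.fun.round(1))
# bar top view: gray, in region
rgb=d['pixels'].astype(int)
hsv=cv2.cvtColor(d['pixels'],cv2.COLOR_RGB2HSV)
sub=np.zeros(g.shape,bool);sub[185:270,400:455]=1
L=np.array([[412,262],[446,194]],float);t=(L[1]-L[0])/np.linalg.norm(L[1]-L[0]);n=np.array([-t[1],t[0]])
vv,uu=np.nonzero(sub&(hsv[...,1]<25));pp=np.c_[uu,vv].astype(float);k=abs((pp-L[0])@n)<5;pp=pp[k]
W=np.array([onz(d,*p,45)[:2] for p in pp]);c=W.mean(0);
_,_,V=np.linalg.svd(W-c);t=V[0]*np.sign(V[0][0]);pr=(W-c)@t;
print('bar n',len(W),'c',c.round(1),'dir deg',np.degrees(np.arctan2(t[1],t[0])).round(2),'ext',np.percentile(pr,[0,1,99,100]).round(1),'mid',(c+t*(pr.min()+pr.max())/2).round(1),'width',np.ptp((W-c)@V[1]).round(1))
# plate in side & top: check press centre in side image using column tops
# rest foot: orange mask
om=(hsv[...,1]>90)&sub;vv,uu=np.nonzero(om);print('foot px',len(vv))
for z in(10,):
    Q=np.array([onz(d,u,v,z)[:2] for u,v in zip(uu,vv)]).astype(np.float32);print(cv2.minAreaRect(Q))
for nm,p in[('collar top',(r[0],r[1],81)),('col0',(*m(q.x)[0],83)),('col1',(*m(q.x)[1],83)),('col2',(*m(q.x)[2],83)),('barA',(*(c+t*(pr.min()+pr.max())/2+t*100),45)),('barB',(*(c+t*(pr.min()+pr.max())/2-t*100),45))]:
    print(nm,'side px',np.round(proj(s,p),1))
E
python3 meas.py
```

```text
dots c,r [604.2   5.   32.4] ang [  12.1  -32.3  -76.4 -122.  -167.3  146.4  101.3   57.3] phase mod45 12.38
cols [[678.6, -11.5], [590.4, 76.4], [559.4, -53.3]] fit [605.7   4.8] -13.0 [ 0.2 -0.7 -0.3  1.7  0.1 -1. ]
bar n 257 c [ 518.3 -336.2] dir deg -29.54 ext [-97.5 -96.3  97.1 100. ] mid [ 519.3 -336.8] width 8.7
foot px 843
((516.9796142578125, -336.1773986816406), (46.11180114746094, 152.29066467285156), 60.94344711303711)
collar top side px [272.4 205.1]
col0 side px [248. 199.]
col1 side px [272.4 219.7]
col2 side px [291.2 195. ]
barA side px [291.7 156.7]
barB side px [337.7 172.8]
```

The measurements agree with each other:
- **Press:** centre about (605,5), yaw −13°.
- **Collar holes:** at 12.4° + 45k.
- **Bar:** centre (519,−337), axis at 150.5°.

I'm moving over the bar with the tool x axis along 150.5°, so joint 7 has room for the swings.

step_arm(
  deltas=[
    [0,30,31,0,0,0,8.5],
    [0,60,62,0,0,0,17],
    [0,90,93,0,0,0,25.5],
    [0,120,125,0,0,0,34],
    [0,150,156,0,0,0,42.5],
    [0,180,188,0,0,0,51],
    [0,210,219,0,0,0,59.5],
    [0,241,251,0,0,0,68],
  ],
  grip_force=60,
)

```text
t: 0.9
position: [519.5, -335.4, 250.0]
tcp_rot: [-3.141, -0.0, 1.634]
contact_force: [0.6, -0.5, 0.0]
width: 42.5
```

step_arm(
  deltas=[
    [0,0,0,-15,0,0,8.2],
    [0,0,0,-35,0,0,16.4],
    [0,0,0,-60,0,0,24.6],
    [0,0,0,-85,0,0,32.8],
    [0,0,0,-110,0,0,41],
    [0,0,0,-130,0,0,49.2],
    [0,0,0,-140,0,0,57.2],
    [0,0,0,-140,0,0,57.2],
  ],
)

```text
t: 1.7
position: [517.4, -336.1, 108.0]
tcp_rot: [3.141, -0.004, 2.627]
contact_force: [0.1, -0.1, 0.2]
width: 42.9
```

```bash
python3 -c "
from h import *
o=bot.get_obs()
for k in('t','position','tcp_rot','joint_pos','contact_force','torque','width'):print(k,np.round(o[k],3))"
```

```text
t 1.7
position [ 517.363 -336.093  108.042]
tcp_rot [ 3.141 -0.004  2.627]
joint_pos [ 0.822  0.805 -0.486  1.717  0.513  0.754  1.136]
contact_force [ 0.073 -0.124  0.164]
torque [ 0.029  0.035 -0.026]
width 42.894
```

step_arm(
  deltas=[
    [0,0,0,0,0,0,0],
    [0,0,0,-20,0,0,0],
    [0,0,0,-40,0,0,0],
    [0,0,0,-55,0,0,0],
    [0,0,0,-62,0,0,0],
    [0,0,0,-65,0,0,0],
    [0,0,0,-65,0,0,0],
  ],
)

```text
t: 2.4
position: [519.2, -336.6, 45.5]
tcp_rot: [-3.142, 0.0, 2.627]
contact_force: [0.2, 0.4, 0.3]
width: 42.9
```

step_arm(
  deltas=[
    [-1,0,0,0,0,0,0],
    [-1,0,0,0,0,0,0],
    [-1,0,0,0,0,0,0],
    [-1,0,0,0,0,0,0],
    [-1,0,0,0,0,0,0],
    [-1,0,0,0,0,0,0],
  ],
)

```text
t: 3.0
position: [519.5, -336.6, 46.0]
tcp_rot: [3.141, 0.001, 2.627]
contact_force: [0.1, 1.3, 6.1]
width: 6.9
```

step_arm(
  deltas=[
    [-1,0,0,5,0,0,0],
    [-1,0,0,15,0,0,0],
    [-1,0,0,30,0,0,0],
    [-1,0,0,45,0,0,0],
    [-1,0,0,45,0,0,0],
  ],
)

```text
t: 3.5
position: [520.7, -337.4, 93.3]
tcp_rot: [3.141, 0.005, 2.627]
contact_force: [0.4, 0.5, -1.7]
width: 6.9
```

Run:
```python
from h import *
import pickle
d=snap('top');s=snap('side')
print(bot.get_obs()['position'],bot.get_obs()['width'])
a=cv2.resize(d['pixels'][165:285,380:500,::-1],(400,400),interpolation=cv2.INTER_CUBIC)
b=cv2.resize(s['pixels'][110:200,260:380,::-1],(400,300),interpolation=cv2.INTER_CUBIC)
cv2.imwrite('pics/c2.png',np.clip(np.hstack([a,np.vstack([b,np.zeros((100,400,3))])])*1.5,0,255))
```

```text
[ 519.17859544 -336.9201803    91.13522455] 6.675654585948467[ WARN:0@2.941] global loadsave.cpp:1063 imwrite_ Unsupported depth image for selected encoder is fallbacked to CV_8U.
```

View pics/c2.png

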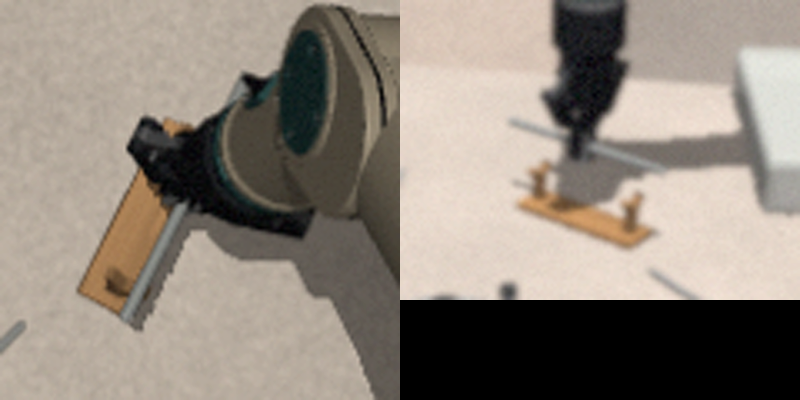

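The bar is held near its middle, level, and clear of the notches. Next I carry it to the pre-insert pose in line with the hole at 192.4°.

step_arm(
  deltas=[
    [-1,-5,20,20,0,0,2],
    [-1,-14,60,20,0,0,8],
    [-1,-24,105,20,0,0,14],
    [-1,-35,150,20,0,0,20],
    [-1,-45,195,20,0,0,27],
    [-1,-55,240,20,0,0,33],
    [-1,-64,280,20,0,0,38],
    [-1,-70,307,20,0,0,41.9],
  ],
)

```text
t: 4.4
position: [447.7, -26.5, 110.2]
tcp_rot: [3.14, -0.001, -2.919]
contact_force: [-0.2, 0.1, -1.1]
width: 7.0
```

step_arm(
  deltas=[
    [-1,0,0,-10,0,0,0],
    [-1,0,0,-25,0,0,0],
    [-1,0,0,-35,0,0,0],
    [-1,0,0,-41,0,0,0],
    [-1,0,0,-41,0,0,0],
    [-1,0,0,-41,0,0,0],
  ],
)

```text
t: 5.0
position: [449.0, -29.9, 69.3]
tcp_rot: [3.142, -0.0, -2.926]
contact_force: [-0.1, -0.1, -1.2]
width: 7.4
```

Run:
```python
from h import *
import pickle
o=bot.get_obs()
for k in('position','tcp_rot','joint_pos','contact_force','torque','width'):print(k,np.round(o[k],3).tolist())
d=snap('top');s=snap('side')
pickle.dump((d,s),open('pre1.pkl','wb'))
a=cv2.resize(d['pixels'][150:270,240:360,::-1],(400,400),interpolation=cv2.INTER_CUBIC)
b=cv2.resize(s['pixels'][170:250,230:350,::-1],(600,400),interpolation=cv2.INTER_CUBIC)[:,:400]
cv2.imwrite('pics/c3.png',np.clip(np.hstack([a,b])*1.6,0,255).astype(np.uint8))
```

```text
position [449.013, -29.858, 69.277]
tcp_rot [3.142, -0.0, -2.926]
joint_pos [0.322, 0.723, -0.468, 2.195, 0.847, 0.41, 0.943]
contact_force [-0.062, -0.131, -1.25]
torque [0.015, -0.027, -0.046]
width 7.353
```

View pics/c3.png

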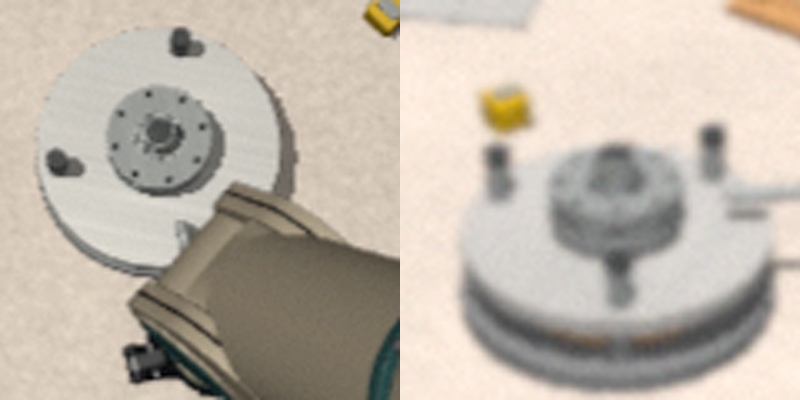

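The top view shows the bar tip beside the collar at about (295,217), with the arm hiding the rest of the bar. The side view shows the tip at about (295,209). I'll measure the bar's height and line relative to the press in both views.

Run:
```python
from h import *
import pickle
d,s=pickle.load(open('pre1.pkl','rb'))
o=bot.get_obs();T=o['position']
ph=np.radians(12.4);t=np.array([np.cos(ph),np.sin(ph),0])
tip=T+100*t;print('pred tip',tip.round(1),'top',np.round(proj(d,tip),1),'side',np.round(proj(s,tip),1))
g=cv2.cvtColor(d['pixels'],cv2.COLOR_RGB2GRAY);print('top');print(g[211:226,288:304])
g=cv2.cvtColor(s['pixels'],cv2.COLOR_RGB2GRAY);print('side');print(g[200:218,290:314:1])
for r in (0,30,50,60):print(r,'side',np.round(proj(s,tip-r*t),1))
for z in(83,):
  for a in(-13,102,232):
    p=(605+75*np.cos(np.radians(a)),5+75*np.sin(np.radians(a)),z);print('col',a,np.round(proj(d,p),1),np.round(proj(s,p),1))
```

```text
pred tip [546.9  -8.3  69.6] top [293.  215.2] side [293.1 207.8]
top
[[134 133 135 135 134 134 132 132 132 130 129 129 128 128 126 115]
 [132 133 132 136 133 135 134 133 132 133 133 132 129 130 129 112]
 [131 128 130 131 130 131 133 133 131 134 132 132 133 133 132 119]
 [130 130 130 130 129 130 129 128 128 130 130 131 132 131 130 113]
 [132 130 130 130 128 129 130 128 128 127 126 127 125 127 117  91]
 [130 130 129 131 118 100  98  97 114 127 127 125 127 116  90  70]
 [130 131 128 128 114 102 100  79  79  88 109 128 115  89  70  71]
 [129 130 129 129 114  99 100  81  68  65  77  94  87  69  71  75]
 [129 129 130 131 117  96  97  90  67  61  66  64  68  69  75  77]
 [131 129 129 130 113  88 108 105  72  57  60  63  70  73  77  79]
 [133 132 131 129 126 107 112 111  75  59  62  68  74  77  81  83]
 [133 133 133 134 129 117 100 102  79  63  67  72  78  79  82  83]
 [132 130 131 130 131 117  97  91  76  66  71  74  80  83  84  86]
 [132 132 131 130 129 113  83  75  69  71  75  77  81  86  87  88]
 [132 132 130 131 132 113  77  67  71  77  79  80  84  85  87  89]]
side
[[105  85  77  79 1
[... 1294 characters left out ...]
 [135 135 134 133 127 114 102  98  96  98  96  99 105 118 134 141 142 142
  143 143 144 143 145 143]
 [137 136 133 133 130 127 121 121 121 122 119 121 123 130 135 140 142 142
  141 141 142 143 143 143]
 [135 133 133 132 133 131 132 131 132 132 131 133 133 134 137 137 142 141
  141 142 141 143 146 144]
 [135 135 135 133 132 133 131 133 133 136 134 135 135 135 137 139 145 142
  142 141 143 144 143 143]
 [135 135 133 133 131 132 133 135 135 134 135 136 135 134 137 139 143 145
  143 144 141 143 143 146]]
0 side [293.1 207.8]
30 side [303.7 207.5]
50 side [310.7 207.3]
60 side [314.2 207.2]
col -13 [293.8 160.5] [248.2 199.1]
col 102 [256.4 197.1] [272.7 219.8]
col 232 [312.5 209.1] [291.4 195.1]
```

The bar looks about 1.5 mm off to the −y side of the hole line, and I judge its height to be about 0.8 mm too high. I'll correct both and push in, first to just inside the mouth.

step_arm(
  deltas=[
    [-1,0,1.5,-0.8,0,0,0],
    [-1,5,2.6,-0.8,0,0,0],
    [-1,10,3.7,-0.8,0,0,0],
    [-1,15,4.8,-0.8,0,0,0],
    [-1,19,5.7,-0.8,0,0,0],
    [-1,22,6.3,-0.8,0,0,0],
    [-1,25,7,-0.8,0,0,0],
    [-1,25,7,-0.8,0,0,0],
  ],
)

```text
t: 5.9
position: [474.5, -22.4, 68.5]
tcp_rot: [3.141, 0.0, -2.925]
contact_force: [0.4, 0.3, -0.4]
width: 7.0
```

```bash
cat > st.py <<'E'
from h import *
C=np.array([604.5,5.5])
o=bot.get_obs();p=o['position'];F=o['contact_force'];M=o['torque']
r=(p[:2]-C)/1000
print('t',round(o['t'],2),'pos',p.round(2),'yaw',np.degrees(o['tcp_rot'])[2].round(2),'F',F.round(2),'M',M.round(3),'w',round(o['width'],1))
print('R',round(np.hypot(*r)*1000,1),'phi',np.degrees(np.arctan2(r[1],r[0]))%360,'Maxis',round(M[2]+r[0]*F[1]-r[1]*F[0],3))
E
python3 st.py
```

```text
t 5.9 pos [474.45 -22.42  68.51] yaw -167.59 F [ 0.36  0.31 -0.41] M [-0.031  0.003 -0.007] w 7.0
R 133.0 phi 192.11501589545813 Maxis -0.037
```

step_arm(
  deltas=[
    [-1,3,0.7,0,0,0,0],
    [-1,6,1.3,0,0,0,0],
    [-1,8,1.8,0,0,0,0],
    [-1,10,2.2,0,0,0,0],
    [-1,11,2.4,0,0,0,0],
    [-1,11,2.4,0,0,0,0],
  ],
)

```text
t: 6.5
position: [485.1, -20.1, 68.5]
tcp_rot: [3.142, 0.0, -2.925]
contact_force: [0.4, 0.6, -1.4]
width: 7.0
```

```bash
python3 st.py
python3 - <<'E'
from h import *
d=snap('top');s=snap('side')
a=cv2.resize(d['pixels'][150:270,240:360,::-1],(400,400),interpolation=cv2.INTER_CUBIC)
b=cv2.resize(s['pixels'][170:250,230:350,::-1],(600,400),interpolation=cv2.INTER_CUBIC)[:,:400]
cv2.imwrite('pics/c4.png',np.clip(np.hstack([a,b])*1.6,0,255).astype(np.uint8))
E
```

```text
t 6.5 pos [485.09 -20.13  68.51] yaw -167.59 F [ 0.38  0.58 -1.44] M [-0.029 -0.013  0.   ] w 7.0
R 122.1 phi 192.11588930886 Maxis -0.059
```

View pics/c4.png

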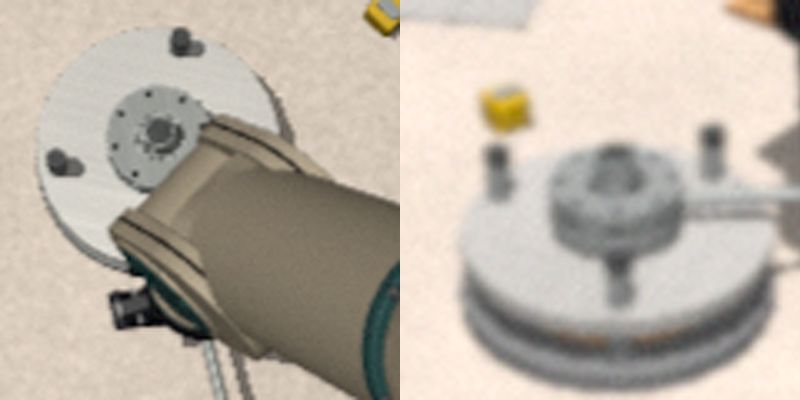

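The bar slid in with almost no force. Both views show it entering the collar, with its tip about 22 mm from the axis. Next I work out the circular swing rows.

```bash
cat > sw.py <<'E'
import sys,numpy as np
# cmd pose x y, start phi, R end, total deg, rows-per-step deg
def rows(x,y,R1,step,n,C=(604.5,5.5),hold=0):
    r=np.array([x-C[0],y-C[1]]);R=np.hypot(*r);p=np.arctan2(r[1],r[0])
    for k in range(1,n+1):
        a=p-np.radians(step*k);Rk=R+(R1-R)*min(1,k/2)
        q=[C[0]+Rk*np.cos(a)-x,C[1]+Rk*np.sin(a)-y]
        print([-1,*np.round(q,1).tolist(),round(-2*np.radians(step*k),2),0,0,-step*k])
    print('end',x+round(q[0],1),y+round(q[1],1))
    return x+round(q[0],1),y+round(q[1],1)
x,y,R,step,*n=map(float,sys.argv[1:])
for m in n: x,y=rows(x,y,R,step,int(m))
E
python3 sw.py 484.95 -20.2 120.3 3.5 4 8 8
```

```text
[-1, -0.4, 7.5, np.float64(-0.12), 0, 0, -3.5]
[-1, -0.3, 14.9, np.float64(-0.24), 0, 0, -7.0]
[-1, -0.7, 22.3, np.float64(-0.37), 0, 0, -10.5]
[-1, -0.7, 29.6, np.float64(-0.49), 0, 0, -14.0]
end 484.25 9.400000000000002
[-1, 0.5, 7.3, np.float64(-0.12), 0, 0, -3.5]
[-1, 1.4, 14.6, np.float64(-0.24), 0, 0, -7.0]
[-1, 2.7, 21.8, np.float64(-0.37), 0, 0, -10.5]
[-1, 4.5, 29.0, np.float64(-0.49), 0, 0, -14.0]
[-1, 6.8, 36.0, np.float64(-0.61), 0, 0, -17.5]
[-1, 9.4, 42.8, np.float64(-0.73), 0, 0, -21.0]
[-1, 12.5, 49.5, np.float64(-0.86), 0, 0, -24.5]
[-1, 15.9, 56.0, np.float64(-0.98), 0, 0, -28.0]
end 500.15 65.4
[-1, 3.9, 6.3, np.float64(-0.12), 0, 0, -3.5]
[-1, 8.1, 12.3, np.float64(-0.24), 0, 0, -7.0]
[-1, 12.7, 18.0, np.float64(-0.37), 0, 0, -10.5]
[-1, 17.6, 23.5, np.float64(-0.49), 0, 0, -14.0]
[-1, 22.9, 28.6, np.float64(-0.61), 0, 0, -17.5]
[-1, 28.4, 33.4, np.float64(-0.73), 0, 0, -21.0]
[-1, 34.2, 37.9, np.float64(-0.86), 0, 0, -24.5]
[-1, 40.3, 42.0, np.float64(-0.98), 0, 0, -28.0]
end 540.4499999999999 107.4
```

step_arm(
  deltas=[
    [-1,-0.4,7.5,-0.1,0,0,-3.5],
    [-1,-0.3,14.9,-0.2,0,0,-7],
    [-1,-0.7,22.3,-0.4,0,0,-10.5],
    [-1,-0.7,29.6,-0.5,0,0,-14],
  ],
)

```text
t: 7.0
position: [482.9, 6.4, 67.7]
tcp_rot: [-3.137, -0.003, 3.107]
contact_force: [-0.4, -7.1, -0.7]
width: 6.7
```

```bash
python3 st.py
```

```text
t 7.0 pos [482.92   6.45  67.74] yaw 178.01 F [-0.43 -7.06 -0.69] M [-1.432  0.078 -0.555] w 6.7
R 121.6 phi 179.55317918742554 Maxis 0.304
```

The axis torque reads 0.30 N m while turning, which matches free running. Continuing the swing.

step_arm(
  deltas=[
    [-1,0.5,7.3,-0.1,0,0,-3.5],
    [-1,1.4,14.6,-0.2,0,0,-7],
    [-1,2.7,21.8,-0.4,0,0,-10.5],
    [-1,4.5,29,-0.5,0,0,-14],
    [-1,6.8,36,-0.6,0,0,-17.5],
    [-1,9.4,42.8,-0.7,0,0,-21],
    [-1,12.5,49.5,-0.9,0,0,-24.5],
    [-1,15.9,56,-1.0,0,0,-28],
  ],
)

```text
t: 7.8
position: [496.8, 61.6, 66.3]
tcp_rot: [-3.132, -0.003, 2.618]
contact_force: [-5.1, -6.2, -0.7]
width: 6.9
```

```bash
python3 st.py
```

```text
t 7.8 pos [496.75  61.58  66.27] yaw 149.98 F [-5.13 -6.22 -0.67] M [-1.217  0.811 -0.524] w 6.9
R 121.5 phi 152.5033712929492 Maxis 0.434
```

step_arm(
  deltas=[
    [-1,3.9,6.3,-0.1,0,0,-3.5],
    [-1,8.1,12.3,-0.2,0,0,-7],
    [-1,12.7,18,-0.4,0,0,-10.5],
    [-1,17.6,23.5,-0.5,0,0,-14],
    [-1,22.9,28.6,-0.6,0,0,-17.5],
    [-1,28.4,33.4,-0.7,0,0,-21],
    [-1,34.2,37.9,-0.9,0,0,-24.5],
    [-1,40.3,42,-1.0,0,0,-28],
  ],
)

```text
t: 8.6
position: [535.4, 105.2, 64.8]
tcp_rot: [-3.13, -0.002, 2.131]
contact_force: [-6.4, -1.9, 0.1]
width: 6.9
```

```bash
python3 st.py
```

```text
t 8.6 pos [535.35 105.17  64.77] yaw 122.09 F [-6.42 -1.92  0.12] M [-0.627  1.425 -0.591] w 6.9
R 121.3 phi 124.75114825094474 Maxis 0.182
```

step_arm(
  deltas=[
    [-1,-2.2,-1.5,0,0,0,1.2],
    [-1,-4.4,-3,0,0,0,2.5],
    [-1,-4.4,-3,0,0,0,2.5],
    [-1,-4.4,-3,0,0,0,2.5],
  ],
)

```text
t: 9.0
position: [531.8, 102.9, 65.1]
tcp_rot: [-3.133, -0.002, 2.178]
contact_force: [-6.3, -1.6, 0.2]
width: 6.5
```

```bash
python3 st.py
```

```text
t 9.0 pos [531.83 102.92  65.06] yaw 124.79 F [-6.3  -1.59  0.2 ] M [-0.346  1.187 -0.53 ] w 6.5
R 121.5 phi 126.72073278500183 Maxis 0.199
```

step_arm(
  deltas=[
    [-1,-2,-1.2,0,0,0,0],
    [-1,-4,-2.4,0,0,0,0],
    [-1,-4,-2.4,0,0,0,0],
  ],
)

```text
t: 9.3
position: [530.7, 101.6, 65.8]
tcp_rot: [-3.139, -0.001, 2.18]
contact_force: [-5.6, -0.7, -0.3]
width: 6.6
```

```bash
python3 st.py
python3 - <<'E'
from h import *
import pickle
d=snap('top');pickle.dump(d,open('t2.pkl','wb'))
cv2.imwrite('pics/c5.png',np.clip(cv2.resize(d['pixels'][140:260,220:340,::-1],(600,600),interpolation=cv2.INTER_CUBIC)*1.6,0,255).astype(np.uint8))
E
```

```text
t 9.3 pos [530.7  101.59  65.77] yaw 124.89 F [-5.62 -0.65 -0.26] M [-0.147  0.921 -0.243] w 6.6
R 121.2 phi 127.52460736084225 Maxis 0.345
```

View pics/c5.png

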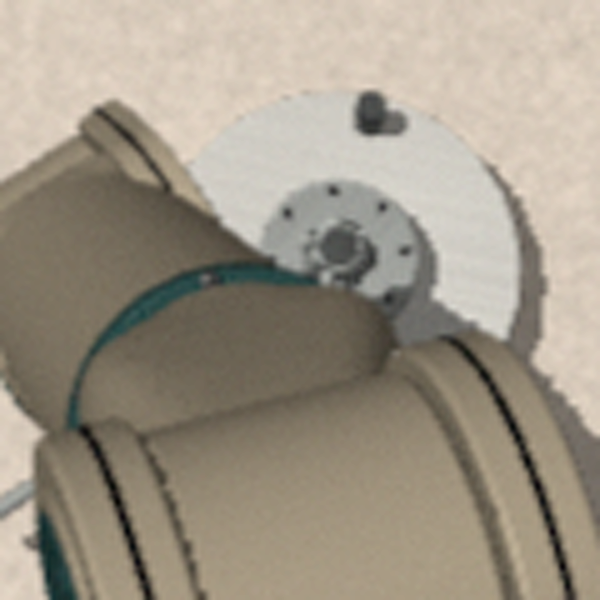

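The top view shows five dots, for example (333,190), (383,206) and (405,250) in the crop. I'll compute the collar's rotation from them.

```bash
cat > dots.py <<'E'
from h import *
import pickle,sys
def ang(d,pts,z,u0,v0,f,C=None):
    from scipy.optimize import least_squares
    g=cv2.cvtColor(d['pixels'],cv2.COLOR_RGB2GRAY).astype(float);P=[]
    for x,y in pts:
        u,v=x/f+u0-.5,y/f+v0-.5;i,j=int(round(u)),int(round(v));w=g[j-2:j+3,i-2:i+3];w=np.clip(np.percentile(w,60)-w,0,None)
        jj,ii=np.mgrid[j-2:j+3,i-2:i+3];P.append(onz(d,(w*ii).sum()/w.sum(),(w*jj).sum()/w.sum(),z)[:2])
    P=np.array(P);c=least_squares(lambda q:np.hypot(P[:,0]-q[0],P[:,1]-q[1])-32.4,[604,5]).x
    for cc in(c,[604.2,5.0]):
        a=np.degrees(np.arctan2(P[:,1]-cc[1],P[:,0]-cc[0]));print(np.round(cc,1),a.round(1),'mod45',np.round(a%45,1))
E
python3 - <<'E'
from dots import *
ang(pickle.load(open('t2.pkl','rb')),[(333,190),(287,213),(383,206),(405,250)],78.6,220,140,5)
E
```

```text
[604.2   5. ] [  3.5  47.5 -41.4 -84.9] mod45 [3.5 2.5 3.6 5.1]
[604.2   5. ] [  3.4  47.4 -41.4 -84.8] mod45 [3.4 2.4 3.6 5.2]
```

step_arm(
  deltas=[
    [-1,-2,-1.5,0,0,0,0],
    [-1,-3,-2.3,0,0,0,0.5],
    [-1,-3,-2.3,0,0,0,1],
    [-1,-3,-2.3,0,0,0,1],
  ],
)

```text
t: 9.75
position: [529.3, 99.6, 66.1]
tcp_rot: [3.141, 0.0, 2.198]
contact_force: [-2.2, -2.3, -1.1]
width: 7.0
```

```bash
python3 st.py
```

```text
t 9.75 pos [529.28  99.57  66.07] yaw 125.92 F [-2.25 -2.29 -1.14] M [-0.105  0.51  -0.196] w 7.0
R 120.4 phi 128.64468354403917 Maxis 0.187
```

The collar's phase is about 3.6°, so it turned about 54°. The bar turned about 68°, and the difference is play from the bar tilting in its hole plus give in the grip. I'll grip harder and back the bar off until the forces vanish before drawing it out.

step_arm(
  deltas=[
    [-1,-3,-3,0,0,0,3],
    [-1,-6,-6,0,0,0,6],
    [-1,-8.3,-8.4,0,0,0,8],
    [-1,-8.3,-8.4,0,0,0,8],
    [-1,-8.3,-8.4,0,0,0,8],
  ],
  grip_force=120,
)

```text
t: 10.25
position: [521.4, 90.9, 66.2]
tcp_rot: [3.141, 0.001, 2.336]
contact_force: [-1.0, -2.9, -1.9]
width: 5.0
```

```bash
python3 st.py
```

```text
t 10.25 pos [521.39  90.95  66.16] yaw 133.83 F [-1.05 -2.92 -1.92] M [-0.459  0.11  -0.168] w 5.0
R 119.2 phi 134.204640539579 Maxis 0.164
```

step_arm(
  deltas=[
    [-1,-2.2,-2.2,0,0,0,2],
    [-1,-4.4,-4.5,0,0,0,4],
    [-1,-4.4,-4.5,0,0,0,4],
    [-1,-4.4,-4.5,0,0,0,4],
  ],
)

```text
t: 10.65
position: [516.4, 87.1, 66.1]
tcp_rot: [3.141, -0.0, 2.407]
contact_force: [-1.3, -0.2, 0.0]
width: 4.9
```

```bash
python3 st.py
```

```text
t 10.65 pos [516.41  87.11  66.08] yaw 137.92 F [-1.26 -0.18  0.04] M [-0.172  0.23  -0.077] w 4.9
R 120.1 phi 137.18656045146074 Maxis 0.042
```

step_arm(
  deltas=[
    [-1,-6,5.4,0,0,0,0],
    [-1,-14,12.7,0,0,0,0],
    [-1,-24,21.7,0,0,0,0],
    [-1,-33.4,30.2,0.3,0,0,0],
    [-1,-33.4,30.2,0.3,0,0,0],
  ],
)

```text
t: 11.15
position: [480.9, 119.6, 66.5]
tcp_rot: [3.142, -0.002, 2.412]
contact_force: [-0.2, 0.2, -2.0]
width: 5.0
```

step_arm(
  deltas=[
    [-1,-6,-14,0,0,0,5],
    [-1,-12,-30,0,0,0,11],
    [-1,-19,-48,0,0,0,18],
    [-1,-26,-67,0,0,0,25],
    [-1,-33,-86,0,0,0,32],
    [-1,-39,-105,0,0,0,39],
    [-1,-43.5,-121.9,0,0,0,45.7],
    [-1,-43.5,-121.9,0,0,0,45.7],
  ],
)

```text
t: 11.95
position: [438.5, -7.7, 66.2]
tcp_rot: [-3.14, -0.002, -3.082]
contact_force: [0.1, 0.5, -1.8]
width: 5.0
```

```bash
python3 st.py
python3 - <<'E'
from h import *
import pickle
d=snap('top');pickle.dump(d,open('t3.pkl','wb'))
cv2.imwrite('pics/c6.png',np.clip(cv2.resize(d['pixels'][140:260,220:340,::-1],(600,600),interpolation=cv2.INTER_CUBIC)*1.6,0,255).astype(np.uint8))
E
```

```text
t 11.95 pos [438.52  -7.75  66.16] yaw -176.58 F [ 0.06  0.47 -1.81] M [ 0.068 -0.01   0.044] w 5.0
R 166.5 phi 184.56365418362827 Maxis -0.033
```

View pics/c6.png

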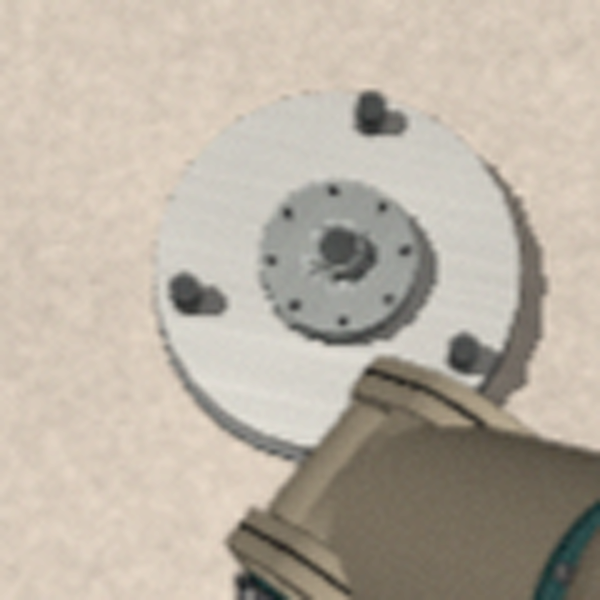

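All 8 dots are visible and the collar is unobstructed, though the arm hides the bar tip.

```bash
python3 - <<'E'
from dots import *
ang(pickle.load(open('t3.pkl','rb')),[(333,190),(287,213),(383,206),(405,250),(390,298),(343,321),(295,304),(270,260)],79,220,140,5)
E
python3 st.py; python3 sw.py 484.2 -1.5 119.8 3.5 8
```

```text
[603.7   4.4] [   4.4   47.7  -40.2  -84.  -130.1 -177.8  136.    91.2] mod45 [4.4 2.7 4.8 6.  4.9 2.2 1.  1.2]
[604.2   5. ] [   3.5   47.7  -41.6  -85.  -130.1 -176.8  137.4   92.1] mod45 [3.5 2.7 3.4 5.  4.9 3.2 2.4 2.1]
t 12.0 pos [439.5   -5.77  66.31] yaw -176.64 F [ 0.37  0.85 -1.13] M [0.024 0.041 0.056] w 5.1
R 165.4 phi 183.90586784100432 Maxis -0.081
[-1, 0.1, 7.4, np.float64(-0.12), 0, 0, -3.5]
[-1, 0.7, 14.7, np.float64(-0.24), 0, 0, -7.0]
[-1, 1.4, 22.0, np.float64(-0.37), 0, 0, -10.5]
[-1, 2.6, 29.2, np.float64(-0.49), 0, 0, -14.0]
[-1, 4.1, 36.3, np.float64(-0.61), 0, 0, -17.5]
[-1, 6.2, 43.4, np.float64(-0.73), 0, 0, -21.0]
[-1, 8.6, 50.3, np.float64(-0.86), 0, 0, -24.5]
[-1, 11.4, 57.0, np.float64(-0.98), 0, 0, -28.0]
end 495.59999999999997 55.5
```

step_arm(
  deltas=[
    [-1,0,0.5,0,0,0,0],
    [-1,8,1,0,0,0,0],
    [-1,15,1.4,0,0,0,0],
    [-1,21,1.8,0,0,0,0],
    [-1,26,2.1,0,0,0,0],
    [-1,30,2.3,0,0,0,0],
    [-1,33,2.5,0,0,0,0],
    [-1,33,2.5,0,0,0,0],
  ],
)

```text
t: 12.8
position: [472.8, -2.4, 66.3]
tcp_rot: [3.141, 0.0, -3.079]
contact_force: [0.2, 0.2, -0.5]
width: 5.0
```

```bash
python3 st.py
```

```text
t 12.8 pos [472.84  -2.36  66.28] yaw -176.4 F [ 0.22  0.21 -0.47] M [0.005 0.014 0.033] w 5.0
R 131.9 phi 183.41590304558565 Maxis 0.007
```

The second insertion met no resistance. I'll push it fully in, then swing the first part, which is still well short of contact.

step_arm(
  deltas=[
    [-1,4,0.2,0,0,0,0],
    [-1,7,0.4,0,0,0,0],
    [-1,10,0.6,0,0,0,0],
    [-1,12,0.7,0,0,0,0],
    [-1,12,0.7,0,0,0,0],
    [-1,12,0.7,0,0,0,0],
  ],
)

```text
t: 13.4
position: [484.3, -1.7, 66.3]
tcp_rot: [-3.142, -0.0, -3.079]
contact_force: [1.9, -1.2, -1.6]
width: 5.0
```

step_arm(
  deltas=[
    [-1,0.1,7.4,-0.1,0,0,-3.5],
    [-1,0.7,14.7,-0.2,0,0,-7],
    [-1,1.4,22,-0.3,0,0,-10.5],
    [-1,2.6,29.2,-0.4,0,0,-14],
    [-1,4.1,36.3,-0.5,0,0,-17.5],
    [-1,6.2,43.4,-0.6,0,0,-21],
    [-1,8.6,50.3,-0.7,0,0,-24.5],
    [-1,11.4,57,-0.8,0,0,-28],
  ],
)

```text
t: 14.2
position: [492.6, 51.3, 64.8]
tcp_rot: [-3.133, -0.004, 2.708]
contact_force: [-4.4, -5.7, 0.5]
width: 5.1
```

```bash
python3 st.py; python3 sw.py 495.9 55.3 119.5 2 8 8 8 8
```

```text
t 14.2 pos [492.6   51.32  64.84] yaw 155.17 F [-4.37 -5.7   0.47] M [-1.365  0.822 -0.55 ] w 5.1
R 120.9 phi 157.73088951951672 Maxis 0.287
[-1, 1.8, 3.8, np.float64(-0.07), 0, 0, -2.0]
[-1, 3.7, 7.5, np.float64(-0.14), 0, 0, -4.0]
[-1, 5.8, 11.1, np.float64(-0.21), 0, 0, -6.0]
[-1, 8.0, 14.6, np.float64(-0.28), 0, 0, -8.0]
[-1, 10.3, 18.1, np.float64(-0.35), 0, 0, -10.0]
[-1, 12.7, 21.5, np.float64(-0.42), 0, 0, -12.0]
[-1, 15.3, 24.8, np.float64(-0.49), 0, 0, -14.0]
[-1, 17.9, 28.0, np.float64(-0.56), 0, 0, -16.0]
end 513.8 83.3
[-1, 2.8, 3.1, np.float64(-0.07), 0, 0, -2.0]
[-1, 5.6, 6.1, np.float64(-0.14), 0, 0, -4.0]
[-1, 8.6, 9.1, np.float64(-0.21), 0, 0, -6.0]
[-1, 11.7, 11.9, np.float64(-0.28), 0, 0, -8.0]
[-1, 14.9, 14.6, np.float64(-0.35), 0, 0, -10.0]
[-1, 18.2, 17.2, np.float64(-0.42), 0, 0, -12.0]
[-1, 21.5, 19.6, np.float64(-0.49), 0, 0, -14.0]
[-1, 25.0, 22.0, np.float64(-0.56), 0, 0, -16.0]
end 538.8 105.3
[-1, 3.5, 2.2, np.float64(-0.07), 0, 0, -2.0]
[-1, 7.1, 4.4, np.float64(-0.14), 0, 0, -4.0]
[-1, 10.8, 6.3, np.float64(-0.21), 0, 0, -6.0]
[-1, 14.5, 8.2, np.float64(-0.28), 0, 0, -8.0]
[-1, 18.3, 9.9, np.float64(-0.35), 0, 0, -10.0]
[-1, 22.2, 11.5, np.float64(-0.42), 0, 0, -12.0]
[-1, 26.1, 12.9, np.float64(-0.49), 0, 0, -14.0]
[-1, 30.0, 14.3, np.float64(-0.56), 0, 0, -16.0]
end 568.8 119.6
[-1, 4.0, 1.2, np.float64(-0.07), 0, 0, -2.0]
[-1, 8.1, 2.2, np.float64(-0.14), 0, 0, -4.0]
[-1, 12.1, 3.1, np.float64(-0.21), 0, 0, -6.0]
[-1, 16.2, 3.8, np.float64(-0.28), 0, 0, -8.0]
[-1, 20.4, 4.4, np.float64(-0.35), 0, 0, -10.0]
[-1, 24.5, 4.9, np.float64(-0.42), 0, 0, -12.0]
[-1, 28.7, 5.2, np.float64(-0.49), 0, 0, -14.0]
[-1, 32.8, 5.4, np.float64(-0.56), 0, 0, -16.0]
end 601.5999999999999 125.0
```

step_arm(
  deltas=[
    [-1,1.8,3.8,-0.1,0,0,-2],
    [-1,3.7,7.5,-0.1,0,0,-4],
    [-1,5.8,11.1,-0.2,0,0,-6],
    [-1,8,14.6,-0.2,0,0,-8],
    [-1,10.3,18.1,-0.3,0,0,-10],
    [-1,12.7,21.5,-0.3,0,0,-12],
    [-1,15.3,24.8,-0.4,0,0,-14],
    [-1,17.9,28,-0.4,0,0,-16],
  ],
)

```text
t: 15.0
position: [509.5, 80.0, 64.2]
tcp_rot: [-3.131, -0.003, 2.431]
contact_force: [-5.8, -5.1, 0.8]
width: 5.3
```

```bash
python3 st.py
```

```text
t 15.0 pos [509.46  79.96  64.16] yaw 139.29 F [-5.81 -5.07  0.8 ] M [-1.066  1.122 -0.566] w 5.3
R 120.7 phi 141.92420953149903 Maxis 0.348
```

step_arm(
  deltas=[
    [-1,2.8,3.1,-0.1,0,0,-2],
    [-1,5.6,6.1,-0.1,0,0,-4],
    [-1,8.6,9.1,-0.2,0,0,-6],
    [-1,11.7,11.9,-0.2,0,0,-8],
    [-1,14.9,14.6,-0.3,0,0,-10],
    [-1,18.2,17.2,-0.3,0,0,-12],
    [-1,21.5,19.6,-0.4,0,0,-14],
    [-1,25,22,-0.4,0,0,-16],
  ],
)

```text
t: 15.8
position: [534.0, 102.8, 63.6]
tcp_rot: [-3.131, -0.002, 2.153]
contact_force: [-7.2, -1.8, 0.1]
width: 4.9
```

```bash
python3 st.py
```

```text
t 15.8 pos [533.98 102.83  63.56] yaw 123.35 F [-7.19 -1.84  0.09] M [-0.598  1.28  -0.573] w 4.9
R 120.2 phi 125.92764940410547 Maxis 0.256
```

step_arm(
  deltas=[
    [-1,-3.6,-2.4,0.2,0,0,2],
    [-1,-7.5,-5.1,0.3,0,0,4.2],
    [-1,-11.6,-8.1,0.3,0,0,6.6],
    [-1,-16,-12,0.3,0,0,9.4],
    [-1,-20.8,-16.6,0.3,0,0,12.6],
    [-1,-20.8,-16.6,0.3,0,0,12.6],
    [-1,-20.8,-16.6,0.3,0,0,12.6],
  ],
)

```text
t: 16.5
position: [518.2, 88.6, 65.1]
tcp_rot: [3.141, 0.0, 2.376]
contact_force: [-1.2, -1.4, -0.5]
width: 5.0
```

```bash
python3 st.py;python3 - <<'E'
from h import *
import pickle
d=snap('top');pickle.dump(d,open('t4.pkl','wb'))
from dots import ang
ang(d,[(333,190),(287,213),(383,206),(405,250)],77.3,220,140,5)
E
```

```text
t 16.5 pos [518.2   88.63  65.15] yaw 136.14 F [-1.24 -1.43 -0.46] M [-0.313  0.258 -0.18 ] w 5.0
R 119.8 phi 136.07233213688414 Maxis 0.047
[604.6   5. ] [  2.9  47.3 -41.1 -85.8] mod45 [2.9 2.3 3.9 4.2]
[604.2   5. ] [  2.9  46.8 -40.7 -85.1] mod45 [2.9 1.8 4.3 4.9]
```

The collar's phase is about 3.3° again. In total it has turned about 99° (1.73 rad), so 0.3–0.5 rad remains to contact. I'm moving on to the hole at 183.3°.

step_arm(
  deltas=[
    [-1,-6,5.6,0,0,0,1],
    [-1,-14,13,0,0,0,1],
    [-1,-24,22.3,0,0,0,1],
    [-1,-32.9,30.7,0,0,0,1],
    [-1,-32.9,30.7,0,0,0,1],
  ],
)

```text
t: 17.05
position: [483.2, 122.4, 65.2]
tcp_rot: [3.141, -0.002, 2.4]
contact_force: [-0.9, 0.3, -0.8]
width: 5.1
```

step_arm(
  deltas=[
    [-1,-6,-14,0,0,0,5],
    [-1,-12,-30,0,0,0,11],
    [-1,-19,-48,0,0,0,18],
    [-1,-26,-67,0,0,0,25],
    [-1,-33,-86,0,0,0,32],
    [-1,-40,-105,0,0,0,39],
    [-1,-45.6,-123.8,0,0,0,46.4],
    [-1,-45.6,-123.8,0,0,0,46.4],
  ],
)

```text
t: 17.85
position: [438.4, -7.4, 64.9]
tcp_rot: [-3.139, -0.002, -3.082]
contact_force: [-1.1, 0.3, -1.3]
width: 5.3
```

```bash
python3 st.py;python3 - <<'E'
from h import *
import pickle
d=snap('top');pickle.dump(d,open('t5.pkl','wb'))
cv2.imwrite('pics/c7.png',np.clip(cv2.resize(d['pixels'][140:260,220:340,::-1],(600,600),interpolation=cv2.INTER_CUBIC)*1.6,0,255).astype(np.uint8))
from dots import ang
ang(d,[(333,190),(287,213),(383,206),(405,250),(390,298),(343,321),(295,304),(270,260)],77.3,220,140,5)
E
```

```text
t 17.85 pos [438.4   -7.4   64.86] yaw -176.56 F [-1.1   0.33 -1.32] M [-0.045 -0.02   0.019] w 5.3
R 166.6 phi 184.4400590777351 Maxis -0.05
[604.1   4.6] [   3.5   47.1  -40.1  -84.9 -130.4 -177.7  136.2   91.5] mod45 [3.5 2.1 4.9 5.1 4.6 2.3 1.2 1.5]
[604.2   5. ] [   2.8   46.8  -40.8  -85.1 -130.1 -177.   136.9   91.8] mod45 [2.8 1.8 4.2 4.9 4.9 3.  1.9 1.8]
```

View pics/c7.png

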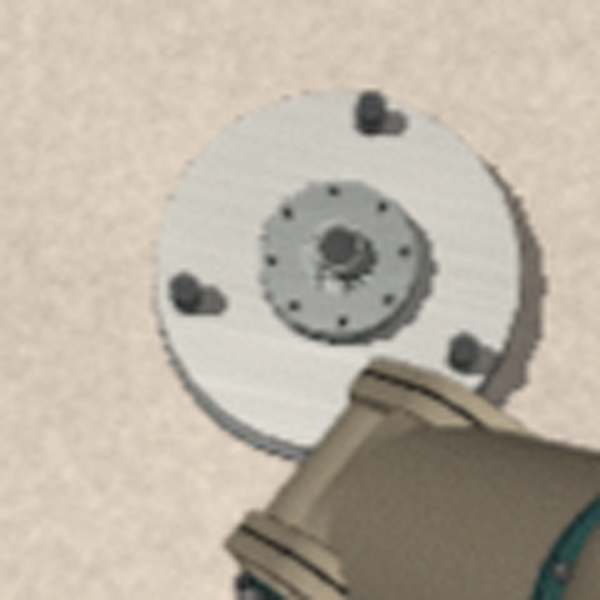

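The dots sit at phase 3.2°, in line with the bar. Same insertion again.

step_arm(
  deltas=[
    [-1,0,0,0,0,0,0],
    [-1,8,0.5,0,0,0,0],
    [-1,15,0.9,0,0,0,0],
    [-1,21,1.3,0,0,0,0],
    [-1,26,1.6,0,0,0,0],
    [-1,30,1.8,0,0,0,0],
    [-1,33,2,0,0,0,0],
    [-1,33,2,0,0,0,0],
  ],
)

```text
t: 18.7
position: [472.9, -2.3, 65.0]
tcp_rot: [3.141, 0.0, -3.079]
contact_force: [-0.4, 0.8, -2.0]
width: 5.0
```

```bash
python3 st.py
```

```text
t 18.7 pos [472.86  -2.33  64.98] yaw -176.4 F [-0.44  0.77 -2.05] M [-0.01   0.001 -0.049] w 5.0
R 131.9 phi 183.40179787399677 Maxis -0.153
```

step_arm(
  deltas=[
    [-1,4,0.2,0,0,0,0],
    [-1,7,0.4,0,0,0,0],
    [-1,10,0.6,0,0,0,0],
    [-1,12,0.7,0,0,0,0],
    [-1,12,0.7,0,0,0,0],
  ],
)

```text
t: 19.2
position: [484.9, -1.6, 65.0]
tcp_rot: [3.141, 0.0, -3.079]
contact_force: [-2.7, 1.2, -1.4]
width: 5.0
```

step_arm(
  deltas=[
    [-1,0.1,7.4,0,0,0,-3.5],
    [-1,0.7,14.7,-0.1,0,0,-7],
    [-1,1.4,22,-0.2,0,0,-10.5],
    [-1,2.6,29.2,-0.3,0,0,-14],
    [-1,4.1,36.3,-0.4,0,0,-17.5],
  ],
)

```text
t: 19.7
position: [486.5, 30.9, 64.2]
tcp_rot: [-3.135, -0.003, 2.891]
contact_force: [-2.1, -6.8, -0.5]
width: 4.8
```

```bash
python3 st.py; python3 sw.py 488.6 34.6 119.8 2 4 4 4 4 4|sed 's/np.float64(\([^)]*\))/\1/'
```

```text
t 19.7 pos [486.52  30.86  64.16] yaw 165.67 F [-2.1  -6.82 -0.47] M [-1.336  0.335 -0.602] w 4.8
R 120.7 phi 167.86965962695228 Maxis 0.255
[-1, 0.9, 4.1, -0.07, 0, 0, -2.0]
[-1, 2.0, 8.1, -0.14, 0, 0, -4.0]
[-1, 3.4, 12.1, -0.21, 0, 0, -6.0]
[-1, 4.9, 16.0, -0.28, 0, 0, -8.0]
end 493.5 50.6
[-1, 1.6, 3.8, -0.07, 0, 0, -2.0]
[-1, 3.4, 7.6, -0.14, 0, 0, -4.0]
[-1, 5.3, 11.3, -0.21, 0, 0, -6.0]
[-1, 7.4, 15.0, -0.28, 0, 0, -8.0]
end 500.9 65.6
[-1, 2.1, 3.6, -0.07, 0, 0, -2.0]
[-1, 4.4, 7.1, -0.14, 0, 0, -4.0]
[-1, 6.8, 10.5, -0.21, 0, 0, -6.0]
[-1, 9.3, 13.9, -0.28, 0, 0, -8.0]
end 510.2 79.5
[-1, 2.7, 3.2, -0.07, 0, 0, -2.0]
[-1, 5.4, 6.4, -0.14, 0, 0, -4.0]
[-1, 8.3, 9.4, -0.21, 0, 0, -6.0]
[-1, 11.3, 12.4, -0.28, 0, 0, -8.0]
end 521.5 91.9
[-1, 3.1, 2.8, -0.07, 0, 0, -2.0]
[-1, 6.2, 5.6, -0.14, 0, 0, -4.0]
[-1, 9.5, 8.2, -0.21, 0, 0, -6.0]
[-1, 12.8, 10.7, -0.28, 0, 0, -8.0]
end 534.3 102.60000000000001
```

step_arm(
  deltas=[
    [-1,0.9,4.1,-0.1,0,0,-2],
    [-1,2,8.1,-0.1,0,0,-4],
    [-1,3.4,12.1,-0.2,0,0,-6],
    [-1,4.9,16,-0.3,0,0,-8],
  ],
)

```text
t: 20.1
position: [491.1, 46.8, 63.8]
tcp_rot: [-3.134, -0.003, 2.753]
contact_force: [-1.6, -6.2, -1.1]
width: 4.8
```

```bash
python3 st.py
```

```text
t 20.1 pos [491.08  46.82  63.76] yaw 157.75 F [-1.6  -6.19 -1.14] M [-1.318  0.496 -0.534] w 4.8
R 120.7 phi 159.9809658127752 Maxis 0.234
```

step_arm(
  deltas=[
    [-1,1.6,3.8,-0.1,0,0,-2],
    [-1,3.4,7.6,-0.1,0,0,-4],
    [-1,5.3,11.3,-0.2,0,0,-6],
    [-1,7.4,15,-0.3,0,0,-8],
  ],
)

```text
t: 20.5
position: [497.7, 61.7, 63.3]
tcp_rot: [-3.133, -0.003, 2.614]
contact_force: [-4.9, -6.6, 0.2]
width: 5.1
```

```bash
python3 st.py
```

```text
t 20.5 pos [497.75  61.7   63.3 ] yaw 149.75 F [-4.89 -6.61  0.25] M [-1.486  0.765 -0.58 ] w 5.1
R 120.6 phi 152.2369879274266 Maxis 0.401
```

step_arm(
  deltas=[
    [-1,2.1,3.6,0,0,0,-2],
    [-1,4.4,7.1,0,0,0,-4],
  ],
)

```text
t: 20.7
position: [501.5, 68.0, 63.1]
tcp_rot: [-3.131, -0.003, 2.543]
contact_force: [-4.9, -8.1, -0.1]
width: 5.2
```

```bash
python3 st.py
```

```text
t 20.7 pos [501.48  68.04  63.14] yaw 145.71 F [-4.85 -8.13 -0.11] M [-1.634  0.881 -0.656] w 5.2
R 120.5 phi 148.74074382262225 Maxis 0.484
```

step_arm(
  deltas=[
    [-1,2.4,3.4,0,0,0,-2],
    [-1,4.9,6.8,0,0,0,-4],
  ],
)

```text
t: 20.9
position: [505.7, 74.2, 62.9]
tcp_rot: [-3.129, -0.003, 2.473]
contact_force: [-5.5, -9.3, 0.1]
width: 5.2
```

```bash
python3 st.py
```

```text
t 20.9 pos [505.69  74.22  62.94] yaw 141.68 F [-5.54 -9.35  0.07] M [-1.879  1.071 -0.609] w 5.2
R 120.4 phi 145.1814525484432 Maxis 0.695
```

The torque is climbing: 0.40, then 0.48, then 0.70. One more small step to confirm.

step_arm(
  deltas=[
    [-1,1.3,1.6,0,0,0,-1],
  ],
)

```text
t: 21.0
position: [506.8, 75.8, 62.9]
tcp_rot: [-3.128, -0.003, 2.456]
contact_force: [-5.7, -8.3, 0.9]
width: 5.1
```

```bash
python3 st.py
```

```text
t 21.0 pos [506.85  75.81  62.87] yaw 140.71 F [-5.71 -8.26  0.86] M [-1.836  1.119 -0.662] w 5.1
R 120.3 phi 144.2461168058561 Maxis 0.545
```

step_arm(
  deltas=[
    [-1,0,0,0,0,0,0],
  ],
)

```text
t: 21.1
position: [506.8, 75.8, 62.9]
tcp_rot: [-3.128, -0.003, 2.456]
contact_force: [-5.9, -7.9, 0.3]
width: 4.9
```

```bash
python3 st.py
python3 - <<'E'
from h import *
import pickle
d=snap('top');pickle.dump(d,open('t6.pkl','wb'))
g=cv2.cvtColor(d['pixels'],cv2.COLOR_RGB2GRAY).astype(float)
# dark-dot scores along ring r=32.4 vs angle
C=(604.2,4.8);best=[]
cl=lambda a:proj(d,(C[0]+32.4*np.cos(a),C[1]+32.4*np.sin(a),76.8))
A=np.radians(np.arange(-120,90,1.));U=np.array([cl(a) for a in A],np.float32)
v=cv2.remap(g.astype(np.float32),U[None,:,0],U[None,:,1],cv2.INTER_CUBIC)[0]
m=[np.degrees(A[i]).round() for i in range(3,len(v)-3) if v[i]==v[i-3:i+4].min() and v[i]<np.median(v)-12];print(m,[x%45 for x in m])
E
python3 st.py
```

```text
t 21.1 pos [506.81  75.77  62.87] yaw 140.75 F [-5.87 -7.91  0.31] M [-1.675  1.051 -0.677] w 4.9
R 120.3 phi 144.2725583883939 Maxis 0.508
[np.float64(-107.0), np.float64(-62.0), np.float64(-17.0), np.float64(27.0), np.float64(71.0)] [np.float64(28.0), np.float64(28.0), np.float64(28.0), np.float64(27.0), np.float64(26.0)]
t 21.15 pos [506.79  75.82  62.87] yaw 140.77 F [-5.5  -7.66  0.09] M [-1.71   1.064 -0.718] w 5.0
R 120.4 phi 144.25684001596503 Maxis 0.417
```

By the dots the collar has turned 120° (2.09 rad). The torque while turning is about 0.55–0.6 N m, just short of snug, so I'll add about 3° more and read again.

step_arm(
  deltas=[
    [-1,1.3,1.6,0,0,0,-1],
    [-1,2.6,3.1,0,0,0,-2],
  ],
)

```text
t: 21.35
position: [509.1, 78.5, 62.8]
tcp_rot: [-3.128, -0.003, 2.421]
contact_force: [-5.3, -8.8, 0.2]
width: 5.3
```

```bash
python3 st.py
```

```text
t 21.35 pos [509.06  78.53  62.78] yaw 138.72 F [-5.34 -8.81  0.24] M [-1.828  1.247 -0.67 ] w 5.3
R 120.2 phi 142.57548562123074 Maxis 0.56
```

step_arm(
  deltas=[
    [-1,1.3,1.5,0,0,0,-1],
  ],
)

```text
t: 21.45
position: [510.3, 80.0, 62.8]
tcp_rot: [-3.127, -0.002, 2.404]
contact_force: [-6.7, -8.8, 1.0]
width: 4.6
```

```bash
python3 st.py
```

```text
t 21.45 pos [510.25  79.95  62.77] yaw 137.72 F [-6.67 -8.78  0.96] M [-1.849  1.239 -0.693] w 4.6
R 120.1 phi 141.69212794846013 Maxis 0.631
```

step_arm(
  deltas=[
    [-1,1.4,1.5,0,0,0,-1],
    [-1,2.8,3,0,0,0,-2],
  ],
)

```text
t: 21.65
position: [512.6, 82.7, 62.7]
tcp_rot: [-3.127, -0.002, 2.369]
contact_force: [-7.4, -9.9, 0.1]
width: 4.9
```

```bash
cat > ring.py <<'E'
from h import *
def phase(d,z=76.8,lo=-120,hi=90):
    g=cv2.cvtColor(d['pixels'],cv2.COLOR_RGB2GRAY).astype(np.float32);A=np.radians(np.arange(lo,hi,1.))
    U=np.array([proj(d,(604.2+32.4*np.cos(a),4.8+32.4*np.sin(a),z)) for a in A],np.float32)
    v=cv2.remap(g,U[None,:,0],U[None,:,1],cv2.INTER_CUBIC)[0]
    m=[np.degrees(A[i]).round() for i in range(3,len(v)-3) if v[i]==v[i-3:i+4].min() and v[i]<np.median(v)-12]
    return [float(x)%45 for x in m]
E
python3 st.py
python3 - <<'E'
from ring import *
import pickle
print(phase(snap('top')),'start',phase(pickle.load(open('top1.pkl','rb')),81),'t5',phase(pickle.load(open('t5.pkl','rb')),77.3))
E
python3 st.py
```

```text
t 21.65 pos [512.65  82.74  62.65] yaw 135.71 F [-7.39 -9.88  0.12] M [-1.982  1.363 -0.714] w 4.9
R 120.0 phi 139.93804796755597 Maxis 0.765
[27.0, 27.0, 26.0, 26.0, 25.0] start [13.0, 14.0, 13.0, 12.0] t5 [5.0, 4.0, 3.0, 2.0]
t 21.7 pos [512.78  82.95  62.67] yaw 135.67 F [-7.51 -8.63  0.74] M [-1.947  1.357 -0.795] w 5.0
R 120.0 phi 139.82098939878713 Maxis 0.578
```

It's snug at about 0.73 N m while turning, with the dots showing about 2.13 rad in total. I'll stop turning, unwind gently without turning the collar back, and check.

step_arm(
  deltas=[
    [-1,-3.4,-3.6,0,0,0,2.3],
    [-1,-6.7,-7.6,0,0,0,4.7],
    [-1,-10,-12,0,0,0,7.3],
    [-1,-14.5,-18,0.1,0,0,11],
    [-1,-17.5,-23,0.1,0,0,13.7],
    [-1,-20.2,-28,0.1,0,0,16.4],
    [-1,-22.6,-32.7,0.1,0,0,19],
    [-1,-22.6,-32.7,0.1,0,0,19],
  ],
)

```text
t: 22.5
position: [494.8, 55.0, 63.9]
tcp_rot: [-3.14, -0.001, 2.706]
contact_force: [0.3, 0.5, -0.8]
width: 5.1
```

```bash
python3 st.py; python3 -c "
from ring import *
print(phase(snap('top'),76.8,-120,100))"; python3 st.py
```

```text
t 22.5 pos [494.76  55.01  63.94] yaw 155.06 F [ 0.26  0.45 -0.77] M [-0.019  0.077 -0.052] w 5.1
R 120.4 phi 155.71787004847036 Maxis -0.114
[27.0, 27.0, 26.0, 26.0, 35.0]
t 22.55 pos [494.93  55.41  64.01] yaw 155.0 F [-1.62 -2.19 -0.97] M [-0.362  0.292 -0.182] w 5.1
R 120.4 phi 155.50779730211954 Maxis 0.139
```

The collar phase is unchanged after unwinding and the forces are near zero. Drawing the bar out, lifting, and carrying it back to the rest.

step_arm(
  deltas=[
    [-1,-7,3,0,0,0,1],
    [-1,-16,6.8,0,0,0,2],
    [-1,-28,11.9,0,0,0,2],
    [-1,-41.4,17.6,0,0,0,2],
    [-1,-48,20,10,0,0,2],
    [-1,-48,15,35,0,0,2],
    [-1,-48,0,66,0,0,0],
    [-1,-45,-30,66,0,0,-2],
  ],
)

```text
t: 23.35
position: [452.7, 29.4, 133.9]
tcp_rot: [3.135, 0.005, 2.677]
contact_force: [2.5, -0.1, -1.5]
width: 5.3
```

```bash
python3 st.py;python3 -c "
from ring import *
print(phase(snap('top'),76.8,-180,180))"
```

```text
t 23.35 pos [452.67  29.38 133.91] yaw 153.39 F [ 2.46 -0.05 -1.5 ] M [ 0.008 -0.128  0.001] w 5.3
R 153.7 phi 171.06298055599805 Maxis -0.05
[25.0, 27.0, 27.0, 26.0, 26.0, 25.0, 24.0, 3.0, 17.0, 27.0]
```

step_arm(
  deltas=[
    [-1,5,-25,0,0,0,-2.4],
    [-1,14,-70,0,0,0,-2.4],
    [-1,23,-118,0,0,0,-2.4],
    [-1,32,-166,0,0,0,-2.4],
    [-1,41,-214,0,0,0,-2.4],
    [-1,50,-262,0,0,0,-2.4],
    [-1,59,-310,0,0,0,-2.4],
    [-1,67,-350,0,0,0,-2.4],
  ],
)

```text
t: 24.2
position: [517.5, -326.5, 130.6]
tcp_rot: [-3.141, 0.001, 2.629]
contact_force: [-0.1, 0.9, -1.5]
width: 5.4
```

step_arm(
  deltas=[
    [-1,1.7,-12.6,0,0,0,0],
    [-1,1.7,-12.6,-10,0,0,0],
    [-1,1.7,-12.6,-30,0,0,0],
    [-1,1.7,-12.6,-50,0,0,0],
    [-1,1.7,-12.6,-60,0,0,0],
    [-1,1.7,-12.6,-62,0,0,0],
    [-1,1.7,-12.6,-62,0,0,0],
  ],
)

```text
t: 24.9
position: [519.6, -335.2, 68.2]
tcp_rot: [3.141, -0.001, 2.632]
contact_force: [0.3, -0.3, -1.1]
width: 5.3
```

```bash
python3 st.py
python3 - <<'E'
from h import *
d=snap('top');s=snap('side')
a=cv2.resize(d['pixels'][165:285,380:500,::-1],(400,400),interpolation=cv2.INTER_CUBIC)
b=cv2.resize(s['pixels'][120:195,260:360,::-1],(400,300),interpolation=cv2.INTER_CUBIC)
cv2.imwrite('pics/c8.png',np.clip(np.hstack([a,np.vstack([b,np.zeros((100,400,3))])])*1.5,0,255).astype(np.uint8))
E
```

```text
t 24.9 pos [ 519.58 -335.19   68.2 ] yaw 150.81 F [ 0.26 -0.27 -1.11] M [-0.054 -0.005 -0.022] w 5.3
R 351.1 phi 256.00420677290697 Maxis 0.089
```

View pics/c8.png

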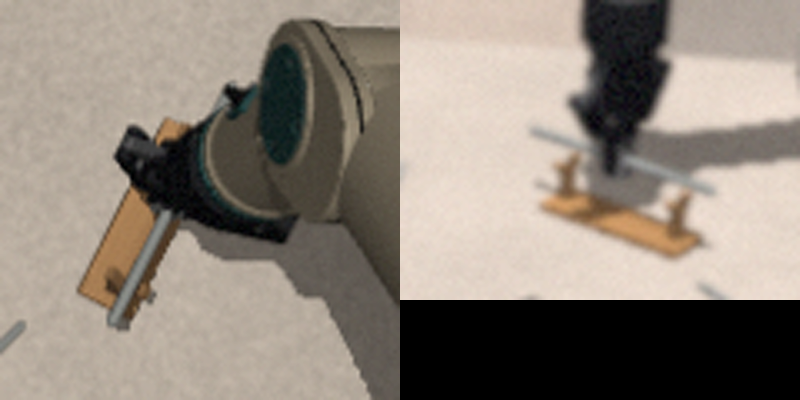

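The bar hangs parallel over both prongs. Lowering into the notches and checking before release.

step_arm(
  deltas=[
    [-1,0,0,-5,0,0,0],
    [-1,0,0,-10,0,0,0],
    [-1,0,0,-15,0,0,0],
    [-1,0,0,-19,0,0,0],
    [-1,0,0,-22,0,0,0],
    [-1,0,0,-22,0,0,0],
    [-1,0,0,-22,0,0,0],
  ],
)

```text
t: 25.7
position: [519.1, -336.4, 46.2]
tcp_rot: [-3.142, -0.0, 2.63]
contact_force: [-0.9, 0.4, 1.7]
width: 5.1
```

```bash
python3 st.py
```

```text
t 25.7 pos [ 519.09 -336.41   46.22] yaw 150.71 F [-0.92  0.35  1.67] M [0.244 0.238 0.001] w 5.1
R 352.4 phi 255.97429739360587 Maxis -0.346
```

step_arm(
  deltas=[
    [-1,0,0,-0.7,0,0,0],
    [-0.7,0,0,-0.7,0,0,0],
    [-0.4,0,0,-0.7,0,0,0],
    [-0.1,0,0,-0.7,0,0,0],
    [0,0,0,-0.7,0,0,0],
    [0,0,0,-0.7,0,0,0],
    [0,0,0,-0.7,0,0,0],
  ],
)

```text
t: 26.4
position: [519.3, -336.6, 45.3]
tcp_rot: [3.142, -0.0, 2.63]
contact_force: [-1.2, 0.4, 0.9]
width: 42.8
```

step_arm(
  deltas=[
    [0,0,0,10,0,0,0],
    [0,0,0,30,0,0,0],
    [0,0,0,60,0,0,0],
    [0,0,0,100,0,0,0],
    [0,-30,-30,140,0,0,0],
    [0,-70,-70,160,0,0,0],
    [0,-110,-110,180,0,0,0],
    [0,-150,-150,180,0,0,0],
  ],
)

```text
t: 27.2
position: [392.5, -464.7, 224.8]
tcp_rot: [-3.14, 0.004, 2.632]
contact_force: [-0.2, -0.3, 0.4]
width: 42.9
```

Run:
```python
from h import *
from ring import phase
import pickle
d=snap('top');s=snap('side');pickle.dump(d,open('end.pkl','wb'))
print('phase',phase(d,76.8,-180,180),bot.get_obs()['width'],bot.get_obs()['position'])
a=cv2.resize(d['pixels'][165:285,380:500,::-1],(400,400),interpolation=cv2.INTER_CUBIC)
b=cv2.resize(s['pixels'][120:195,260:360,::-1],(400,300),interpolation=cv2.INTER_CUBIC)
cv2.imwrite('pics/c9.png',np.clip(np.hstack([a,np.vstack([b,np.zeros((100,400,3))])])*1.5,0,255).astype(np.uint8))
hsv=cv2.cvtColor(d['pixels'],cv2.COLOR_RGB2HSV);sub=np.zeros(hsv.shape[:2],bool);sub[185:270,400:455]=1
L=np.array([[412,262],[446,194]],float);t=(L[1]-L[0])/np.linalg.norm(L[1]-L[0]);n=np.array([-t[1],t[0]])
vv,uu=np.nonzero(sub&(hsv[...,1]<25));pp=np.c_[uu,vv].astype(float);pp=pp[abs((pp-L[0])@n)<5]
W=np.array([onz(d,*p,45)[:2] for p in pp]);c=W.mean(0);_,_,V=np.linalg.svd(W-c);t=V[0]*np.sign(V[0][0]);pr=(W-c)@t
print(len(W),c.round(1),np.degrees(np.arctan2(t[1],t[0])).round(2),pr.min().round(1),pr.max().round(1),'mid',(c+t*(pr.min()+pr.max())/2).round(1))
```

```text
phase [25.0, 27.0, 27.0, 26.0, 25.0, 25.0, 24.0, 26.0] 42.915253174226514 [ 384.90868598 -471.24231907  222.82743754]
262 [ 519.8 -337.2] -29.61 -99.3 98.2 mid [ 519.3 -336.9]
```

View pics/c9.png

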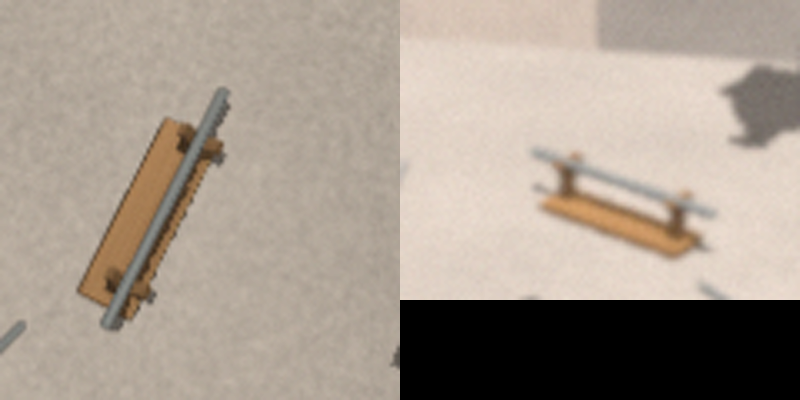

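```bash
python3 -c "
from cell import bot
print(bot.finish_job(),bot.get_obs()['t'])"
```

```text
the job is handed in; nothing more can be done
the job is handed in; nothing more can be done
```

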